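Prop open the sander's guard and set its speed knob

ROBOT

A 6-joint arm with a two-finger parallel gripper is mounted at the origin on the work surface. World frame = base frame: x ahead of the robot, y to its left, z up, the work surface at z = 0. Lengths are in mm, angles in rad, forces in N, time in s.
With the tool pointing down it reaches from about 350 to 975 mm from the base axis. Payload 7.1 kg.
Tool frame: the origin (TCP) lies at the very end of the fingers, on their centre line; the grasp point (between the pads) lies 19 mm behind it (ctrl.grasp_offset is the distance from the TCP to the grasp point, in mm); z points along the fingers, y is the line along which they close (so a half turn about z gives the same grasp; the last joint's range is limited). The gripper opens to 88 mm and grips with 3 to 60 N. Pads are 20 mm wide; open, the fingers measure 115 mm over their backs; the gripper's body (75 mm by 178 mm) begins 61 mm behind the grasp point.
Start: joints at [1.223, 0.423, 1.63, -0, 1.089, -0.019], TCP at [201.785, 591.513, 222.675] pointing down, gripper open.
Joint ranges: [-3, 3], [-0.9, 2.11], [0.09, 2.58], [-1.31, 4.45], [0.11, 2.69], [-2.54, 2.54]. Speed limits (rad/s): [2.39, 2.39, 3.01, 3.14, 3.14, 3.14].

INTERFACE

Orientations are given as a rotation vector (axis times angle).
In Python, from workcell import ctrl, viewer, ticket, models gives the robot as it stands.
- The arm moves only by the tool play_rows, never from a script. Its arguments are lists of equal length, an entry for each row: "dp": the shift along the world's x, y, z in mm, a list of three; "yaw": the turn about the world's z in degrees. In form: {"dp": [[tx, ty, tz], ...], "yaw": [yaw, ...]}. A call has 1 to 8 rows; each row shifts and turns the commanded pose from where the row before left it; what a row does not reach is not made up. A row lasts 1/12 s, in which the tool goes at most 41.7 mm and 7.16 degrees, less where a joint would pass 70% of its speed; a pose out of reach is approached as far as the arm can. A call is refused whole if a number of a shift passes 41.7 or a number of a turn 7.16, either way. A call with a gripper value outside its range is refused whole. "gripper" is the closure, from 0 (fully open) to 1 (shut), set as the call begins (left out, the last holds). The fingers move at their own pace and stop on an object; the grip force is fixed at half the most. Time passes only in rows, so rows that do not move let the fingers close. It gives the time, the measured TCP pose, the force, the opening and the grip force at its end, in the units of the state.
- ctrl.get_obs(): the state, without advancing time (a new reading comes with each control period).
- viewer.get_image(name): name is "scene" or "top" or "wrist"; returns a dict with "pixels" (384x512x3 uint8, red, green, blue), "range_z" (384x512 float32, mm along the optical axis (not along the pixel's ray), 0 where there is no reading), "fx", "fy", "cx", "cy" (pixels), "T" (4x4, takes a point from camera to world coordinates); the wrist camera has in their place "hand_eye" (4x4, takes a point from camera to tool coordinates, whose origin is the TCP and whose axes are the flange's). Camera axes: x right, y up, looking along -z (the intrinsics and any distortion apply to the point x, -y, -z); pixel columns grow to the right and rows downward; lengths in mm; the calibration is good to about 2 mm. A picture is of the moment at which its call begins: read the wrist's pose just before it.
- ticket.close_job(): hands the job in; it is judged then, once.
Trained networks look in a picture, given as the dict that the camera call returned (one of the last four; its "shot" number tells which), for a name from the list of things; names that differ only in an ending like _2 or _b are one class to them, and where a whole thing is asked for, a point or a joint stands for the part that bears it (a point fixed in the world has none). Each returns a list of dicts, best first, with "conf" (0 to 1); they miss things now and then, are a little off and sometimes report something else, mostly with a low value. They report only what shows in the picture. A call takes as long as a camera call.
- models.look_for(picture, name): "bbox" ([centre column, centre row, width, height] in pixels, round what is visible of it).
- models.landmark_of(picture, name): "location" ([column, row] in pixels: a listed point, or the origin of a listed thing).
The state is a dict: "t": time; "qpos": joint angles; "qvel": joint speeds; "joint_torque": joint torques, N m; "ee_pos": TCP position; "orientation": TCP orientation; "ft_force": force on the tool from outside, world axes, zero at the start; "moment": the same for the moment, N m; "width": finger opening in mm; "grasp_force": force on a finger pad.
Only numpy, scipy, OpenCV 4.12 (cv2) and the standard library are available. Lean on these libraries where they do the work, as an engineer would, in place of code of your own. Each camera call takes 0.05 s, during which the arm holds its last target. There are 200 camera calls.

TASK

On the grey control console of the disc sander, swing the yellow flip cover wide open and stand the red-topped wooden block upright in the green outline beside the panel, so that the cover, which sinks shut slowly by itself, stays propped open on it. Then turn the black speed knob beneath until its white pointer stands at the green mark, and leave the cover resting on the block and the other things on the bench where they are.

Things in the scene. Friction and masses are not known exactly. Their poses are not given: they have to be found in the camera images.
- console: Grey fixed console, 270 mm wide (y). Origin on the bench; x points away from the robot, y left, z up. Left part (y -50 to 120 mm): panel sloping 30 degrees down towards the robot, from x 108, z 121 mm to x -27, z 44 mm; two rests 43 mm tall on its front corners, a riser to the hinge behind. Right part (y -153 to -58): plinth with level top at z 95, x -45 to 92, hinge bracket behind it to z 160
- block_spot (a point): Centre of the green outline (106 x 61 mm) painted on the level top of the plinth, where the block stands, its long side along the console's x. At console x = 10, y = -105, z = 95 mm. Axes as the console's
- cover_hinge (a point): Point on the cover's hinge line, at console x = 85, y = 35, z = 160 mm; the hinge line runs along the console's y. Axes as the console's
- cover (a joint): Yellow flip cover, rad: 0 closed (45 mm above the panel), stop at 1.99 (just short of upright). 0.12 kg. A soft-close damper (1.5 N m per rad/s: 5 N at the grip for 0.5 rad/s) lets it sink by itself: from the stop to the block's top takes about 17 to 26 s, from 1.85 about 8 s. Resting on the block's upper back edge it reads about 1.69 (1.5 to 1.95 depending on the block's place)
- cover_wing (a point): Middle of the cover's wing. The cover is a yellow 4 mm plate with a clear window, 172 mm wide, reaching 155 mm from the hinge line; at its right is this yellow wing, 95 mm wide, reaching 100 mm from the hinge line, above the plinth: it is what rests on the block. Axes as cover_grip
- cover_grip (a point): Middle of the cover's black round grip: a bar 30 mm long along the console's y, 16 mm thick, on an 8 mm wide neck, 33 mm beyond the cover's free edge, 188 mm from the hinge line. Pinched by its ends (along y) it pivots between the fingers as the cover swings. Closed, it is 68 mm above the bench at console x = -79 mm, free in front of the console. x points to the hinge, y along the bar
- knob_grip (a point): Point on the knob's axis at mid-height of its grip bar, 33 mm above the panel and 105 mm down the slope from the hinge. z is the axis, square to the panel, pointing out of it; x points along the bar to the white pointer. Black knob, 44 mm in diameter; bar 42 mm long, 14 mm thick, its top 43 mm above the panel
- knob (a joint): Knob angle, rad, growing clockwise as seen from above (0 to 4.71); the pointer is at the green mark, straight up the slope, at 2.356. Turns with light friction (0.03 N m) and stays where it is left
- block: Brown wooden block with a red-painted top, 90 mm (x) by 45 mm (y) by 135 mm tall, about 0.3 kg, standing upright on the bench to the right. Origin at the centre of its underside, z up
- glue: White plastic glue bottle with an orange cap, 60 mm in diameter, 170 mm tall; bystander, origin under its centre
- pine_block: Plain pale wooden offcut, 70 x 50 x 60 mm; bystander, origin under its centre
- sanding_block: Cork sanding block with a red underside, 111 x 66 x 31 mm, lying in front of the robot; bystander, origin under its centre
- strip_a: Flat wooden strip, 260 x 30 x 10 mm, lying between robot and console; bystander, origin under its centre
- strip_b: Flat plywood strip, 200 x 40 x 12 mm, at the back right; bystander, origin under its centre
- screwdriver: Screwdriver with an orange handle lying on the left, 200 mm long, 26 mm thick; bystander, origin under its middle

How it is judged:
By the outcome, as a careful person would: the job done as asked, in the order asked, and still so for the second after the job is handed in, with the robot touching nothing.
It also fails if it takes over 72 s, if anything falls off the work surface, if the arm or the gripper's body presses on something with over 40 N, if the wrist force passes 120 N, or if a joint passes its speed limit or range.

## Working session

There is one attempt and no reset: what is moved stays moved. The work goes in short steps, Python scripts to look and compute and a tool call to move; the robot and the scene stay as the last step left them, time stands still between calls to the robot, and variables do not carry over. Pictures are saved under pics/ and viewed, at most 10 in all, crops included, and the job is handed in when it is done.

Besides the shell and the picture viewer there is one more tool, called by a JSON object that holds its "method" and its "body", one argument or row to a line. play_rows: Moves the arm, as the interface text tells. Its arguments: {"type":"object","properties":{"dp":{"type":"array"},"yaw":{"type":"array"},"gripper":{"type":"number"}},"required":["dp","yaw"]}

```bash
mkdir -p pics; cat > h.py <<'E'
import numpy as np, cv2
from workcell import ctrl, viewer, ticket, models
from scipy.spatial.transform import Rotation as R
def shot(n):
    o=ctrl.get_obs(); p=viewer.get_image(n)
    if 'T' in p: T=np.array(p['T'])
    else:
        B=np.eye(4);B[:3,:3]=R.from_rotvec(o['orientation']).as_matrix();B[:3,3]=o['ee_pos'];T=B@np.array(p['hand_eye'])
    p['TT']=T; return p
def cloud(p):
    z=p['range_z'].astype(float);v,u=np.mgrid[:z.shape[0],:z.shape[1]]
    P=np.stack([(u-p['cx'])/p['fx']*z,-(v-p['cy'])/p['fy']*z,-z],-1)
    W=P@p['TT'][:3,:3].T+p['TT'][:3,3]; W[z<=0]=np.nan; return W
def save(p,f): cv2.imwrite('pics/'+f,np.ascontiguousarray(p['pixels'][:,:,::-1]))
def look(p,names,W=None):
    W=cloud(p) if W is None else W
    for n in names:
        for k in models.landmark_of(p,n)[:1]:
            c,r=k['location'];i,j=int(np.clip(round(r),0,383)),int(np.clip(round(c),0,511))
            print(n,round(k['conf'],2),np.round([c,r]),np.round(np.nanmedian(W[max(0,i-1):i+2,max(0,j-1):j+2].reshape(-1,3),axis=0)))
E
cat > a.py <<'E'
from h import *
N='console block_spot cover_hinge cover_wing cover_grip knob_grip block glue pine_block sanding_block strip_a strip_b screwdriver'.split()
for c in ('top','scene'):
    p=shot(c);save(p,c+'0.png');print(c);np.savez('pics/'+c,**{k:p[k] for k in('pixels','range_z','fx','fy','cx','cy','TT')});look(p,N)
print({k:np.round(v,3) for k,v in ctrl.get_obs().items()})
E
python3 a.py
```

```text
top
console 0.32 [149. 233.] [392. 349.  -0.]
block_spot 0.69 [265. 169.] [580. -33. 121.]
cover_hinge 0.8 [214. 156.] [619. 118. 161.]
cover_wing 0.6 [258. 161.] [603. -12. 134.]
cover_grip 0.72 [228. 205.] [476.  87.  74.]
knob_grip 0.66 [133. 161.] [623. 383.  62.]
block 0.94 [366. 200.] [ 476. -339.  123.]
glue 0.73 [133. 189.] [531. 372. 113.]
pine_block 0.61 [134. 158.] [633. 380.  58.]
sanding_block 0.6 [298. 238.] [ 362. -137.   31.]
strip_a 0.75 [364. 132.] [ 705. -370.   13.]
strip_b 0.75 [364. 132.] [ 705. -370.   13.]
screwdriver 0.73 [152. 234.] [388. 338.  -2.]
scene
console 0.58 [275. 222.] [626.  26. 151.]
block_spot 0.81 [251. 226.] [610. -34. 134.]
cover_hinge 0.76 [314. 210.] [630. 130. 165.]
cover_wing 0.87 [258. 223.] [609. -14. 135.]
cover_grip 0.66 [279. 187.] [478.  94.  76.]
block 0.7 [126. 239.] [ 489. -358.   42.]
glue 0.57 [372. 196.] [551. 376.   4.]
pine_block 0.59 [397. 216.] [664. 384.  56.]
sanding_block 0.97 [191. 188.] [ 368. -147.   31.]
strip_a 0.82 [141. 316.] [ 706. -360.   10.]
strip_b 0.82 [141. 316.] [ 706. -360.   10.]
screwdriver 0.71 [339. 158.] [389. 338.  14.]
{'t': np.float64(1.4), 'qpos': array([ 1.223,  0.423,  1.63 ,  0.   ,  1.089, -0.019]), 'qvel': array([-0.001,  0.001, -0.003,  0.001,  0.   , -0.001]), 'joint_torque': array([ 1.0000e-03, -5.4459e+01, -2.7403e+01,  6.4000e-02,  1.7000e-02,
       -0.0000e+00]), 'ee_pos': array([201.788, 591.519, 222.706]), 'orientation': array([-0.514, -3.099, -0.   ]), 'ft_force': array([ 0.593,  0.142, -0.474]), 'moment': array([-0.011, -0.028,  0.047]), 'grasp_force': np.float64(0.0), 'width': np.float64(87.834)}
```

View pics/top0.png

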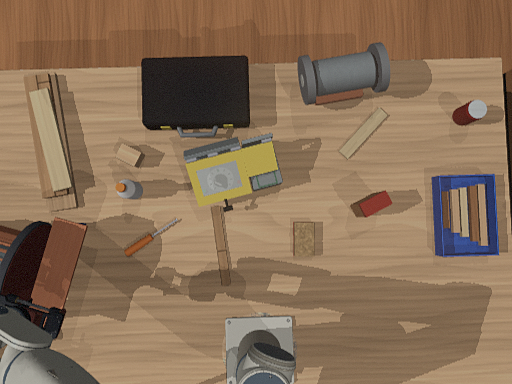

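View pics/scene0.png

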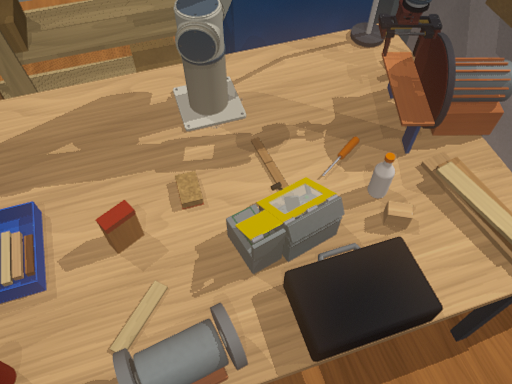

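```bash
cat > b.py <<'E'
from h import *
for c in('top','scene'):
    p=dict(np.load(f'pics/{c}.npz'));W=cloud(p);I=p['pixels'].astype(int);r,g,b=I[...,0],I[...,1],I[...,2]
    def st(n,m):
        if m.sum()<5: print(c,n,m.sum());return
        X=W[m];X=X[~np.isnan(X[:,0])]
        a=cv2.minAreaRect(X[:,:2].astype(np.float32));v=np.cov((X[:,:2]-X[:,:2].mean(0)).T);w,V=np.linalg.eigh(v)
        print(c,n,len(X),np.round(np.median(X,0)),'rect',np.round(a[0]),np.round(a[1]),round(a[2],1),'z',np.round(np.percentile(X[:,2],[5,95])),'pcaang',round(np.degrees(np.arctan2(V[1,1],V[0,1])),1))
    reg=(W[...,1]<-250)&(W[...,0]<600)
    st('blocktop',reg&(W[...,2]>128)&(W[...,2]<142))
    yel=(r>140)&(g>110)&(b<90)&(W[...,2]>50)
    st('yellow',yel)
    near=(W[...,0]>440)&(W[...,0]<520)&(W[...,1]>20)&(W[...,1]<160)&(W[...,2]>50)
    st('grip',near&(r<60)&(g<60)&(b<60))
    X=W[yel];X=X[~np.isnan(X[:,0])]
    # hinge direction: right/left boundary rows; fit plane
    n,s=np.linalg.lstsq(np.c_[X[:,:2],np.ones(len(X))],X[:,2],rcond=None)[:2];print('plane',n)
E
python3 b.py
```

```text
top blocktop 459 [ 463. -363.  135.] rect [ 463. -363.] [46. 91.] 26.0 z [131. 140.] pcaang 115.9
top yellow 2408 [591.  44. 136.] rect [522. 344.] [371. 843.] 29.0 z [ 90. 161.] pcaang 106.3
top grip 45 [468.  88.  77.] rect [471.  90.] [36. 25.] 33.6 z [71. 83.] pcaang -165.9
plane [   0.40175579    0.10950375 -109.05567865]
scene blocktop 565 [ 468. -361.  134.] rect [ 466. -361.] [51. 90.] 25.8 z [130. 137.] pcaang 115.4
scene yellow 2144 [587.  63. 142.] rect [516. 216.] [1256.  929.] 81.4 z [ 87. 161.] pcaang 121.0
scene grip 0
plane [2.71097880e-02 5.86892308e-02 1.10999395e+02]
```

```bash
cat > c.py <<'E'
from h import *
from scipy.optimize import least_squares
for c in('top','scene'):
    p=dict(np.load(f'pics/{c}.npz'));W=cloud(p);I=p['pixels'].astype(int);r,g,b=I[...,0],I[...,1],I[...,2]
    m=(r>140)&(g>110)&(b<90)&(W[...,2]>60)&(W[...,0]>450)&(W[...,0]<680)&(W[...,1]>-80)&(W[...,1]<230)
    X=W[m]
    # expected: cover plane through hinge: z=160+tan30*(xc-85), solve yaw+ox with plane
    f=lambda q:(X[:,0]-q[0])*np.cos(q[2])*.577+(X[:,1]-q[1])*np.sin(q[2])*.577+162-X[:,2]
    s=least_squares(lambda q:np.r_[f(q),(q[1]-100)*.001],[630,100,.26],loss='huber').x
    for a in (s[2],np.radians(15)):
        ca,sa=np.cos(a),np.sin(a);xc=X[:,0]*ca+X[:,1]*sa;yc=-X[:,0]*sa+X[:,1]*ca
        print(c,len(X),np.degrees(a),'x',np.percentile(xc,[1,99]),'y',np.percentile(yc,[1,99]),'hinge xr',s[0]*ca+s[1]*sa)
E
python3 c.py
```

```text
top 2317 13.190390476812098 x [500.99034057 630.05161298] y [-200.47859672   62.21634196] hinge xr 630.9096110484961
top 2317 14.999999999999998 x [499.03726229 629.719849  ] y [-218.78551184   44.33649162] hinge xr 629.1740193171488
scene 1746 13.258092284341997 x [502.6105072  631.94294825] y [-199.41649838   63.93067839] hinge xr 635.0154059915017
scene 1746 14.999999999999998 x [500.9696735 630.1592009] y [-217.58882498   46.56164356] hinge xr 633.2881622963986
```

{"method": "play_rows", "body": {
  "dp": [
    [22,-41,0],
    [22,-41,0],
    [22,-41,0],
    [22,-41,0],
    [22,-41,0],
    [22,-41,0],
    [22,-41,0],
    [22,-41,0]
  ],
  "yaw": [4.2,4.2,4.2,4.2,4.2,4.2,4.2,4.2]
}}

```text
t: 2.07
ee_pos: [359.9, 296.1, 223.0]
orientation: [-0.41, 3.114, 0.001]
ft_force: [0.5, 0.2, 0.5]
width: 87.7
grasp_force: 0.0
```

{"method": "play_rows", "body": {
  "dp": [
    [15,-35,0],
    [15,-35,0],
    [15,-35,0],
    [15,-35,0],
    [15,-35,0],
    [15,-31,0],
    [0,0,0],
    [0,0,0]
  ],
  "yaw": [0,0,0,0,0,0,0,0]
}}

```text
t: 2.73
ee_pos: [450.0, 90.3, 222.8]
orientation: [-0.397, 3.116, 0.0]
ft_force: [0.2, -0.0, -0.3]
width: 88.1
grasp_force: 0.0
```

```bash
cat > d.py <<'E'
from h import *
import sys
n=sys.argv[1];p=shot('wrist');save(p,n+'.png');np.savez('pics/'+n,**{k:p[k] for k in('pixels','range_z','fx','fy','cx','cy','TT')})
look(p,sys.argv[2:]);o=ctrl.get_obs();print(np.round(o['ee_pos']),round(o['t'],2))
E
python3 d.py w1 cover_grip cover_hinge cover_wing block_spot knob_grip
python3 - <<'E'
from h import *
p=dict(np.load('pics/w1.npz'));W=cloud(p);I=p['pixels'].astype(int)
m=(I.max(-1)<60)&(W[...,2]>60)&(W[...,2]<90)&(abs(W[...,0]-473)<40)&(abs(W[...,1]-88)<40)
X=W[m];print(len(X),np.percentile(X,[5,50,95],axis=0) if len(X) else '')
r,g,b=I[...,0],I[...,1],I[...,2]
m=(r>140)&(g>110)&(b<90)&(W[...,2]>60);X=W[m]
if len(X): print(len(X),np.linalg.lstsq(np.c_[X[:,:2],np.ones(len(X))],X[:,2],rcond=None)[0])
E
```

```text
cover_grip 0.93 [253. 186.] [463.  91.  76.]
block_spot 0.46 [72. 35.] [ 359. -140.   31.]
[449.  93. 223.] 3.03
512 [[456.45664627  74.03451736  71.78838857]
 [466.01264818  88.8171716   75.73220595]
 [489.88524911  98.13245506  86.59401104]]
9462 [ 4.69536009e-01  9.23879967e-02 -1.46252573e+02]
```

View pics/w1.png

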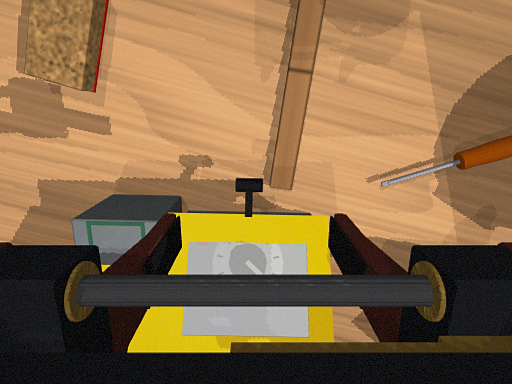

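{"method": "play_rows", "body": {
  "dp": [
    [7,-1,-30],
    [7,-1,-30],
    [0,0,-30],
    [0,0,-30],
    [0,0,-30],
    [0,0,-24],
    [0,0,0],
    [0,0,0]
  ],
  "yaw": [0,0,0,0,0,0,0,0]
}}

```text
t: 3.7
ee_pos: [462.3, 90.3, 48.0]
orientation: [0.405, -3.112, 0.0]
ft_force: [-0.1, -0.1, 0.7]
width: 87.7
grasp_force: 0.0
```

{"method": "play_rows", "body": {
  "dp": [
    [0,0,0],
    [0,0,0],
    [0,0,0],
    [0,0,0],
    [0,0,0],
    [0,0,0]
  ],
  "yaw": [0,0,0,0,0,0],
  "gripper": 0.9
}}

```text
t: 4.2
ee_pos: [463.7, 89.8, 49.3]
orientation: [-0.403, 3.114, 0.0]
ft_force: [-0.3, 0.4, 0.7]
width: 51.0
grasp_force: 0.0
```

```bash
python3 - <<'E'
import numpy as np
# arc rows in world, yaw 14 deg
a=np.radians(14);th=np.linspace(0,1.97,32)
ang=np.radians(209.3)-th
x=188*np.cos(ang);z=188*np.sin(ang)
for dx,dz in zip(np.diff(x),np.diff(z)): print([round(dx*np.cos(a),1),round(dx*np.sin(a),1),round(dz,1)],end=', ')
E
```

```text
[np.float64(-5.3), np.float64(-1.3), np.float64(10.6)], [np.float64(-4.7), np.float64(-1.2), np.float64(10.9)], [np.float64(-4.0), np.float64(-1.0), np.float64(11.2)], [np.float64(-3.3), np.float64(-0.8), np.float64(11.4)], [np.float64(-2.6), np.float64(-0.6), np.float64(11.6)], [np.float64(-1.9), np.float64(-0.5), np.float64(11.8)], [np.float64(-1.1), np.float64(-0.3), np.float64(11.9)], [np.float64(-0.4), np.float64(-0.1), np.float64(11.9)], [np.float64(0.3), np.float64(0.1), np.float64(11.9)], [np.float64(1.1), np.float64(0.3), np.float64(11.9)], [np.float64(1.8), np.float64(0.4), np.float64(11.8)], [np.float64(2.5), np.float64(0.6), np.float64(11.7)], [np.float64(3.2), np.float64(0.8), np.float64(11.5)], [np.float64(3.9), np.float64(1.0), np.float64(11.2)], [np.float64(4.6), np.float64(1.2), np.float64(11.0)], [np.float64(5.3), np.float64(1.3), np.float64(10.6)], [np.float64(5.9), np.float64(1.5), np.float64(10.3)], [np.float64(6.6), np.float64(1.6), np.float64(9.9)], [np.float64(7.1), np.float64(1.8), np.float64(9.4)], [np.float64(7.7), np.float64(1.9), np.float64(8.9)], [np.float64(8.2), np.float64(2.1), np.float64(8.4)], [np.float64(8.7), np.float64(2.2), np.float64(7.8)], [np.float64(9.2), np.float64(2.3), np.float64(7.3)], [np.float64(9.6), np.float64(2.4), np.float64(6.6)], [np.float64(10.0), np.float64(2.5), np.float64(6.0)], [np.float64(10.4), np.float64(2.6), np.float64(5.3)], [np.float64(10.7), np.float64(2.7), np.float64(4.6)], [np.float64(10.9), np.float64(2.7), np.float64(3.9)], [np.float64(11.2), np.float64(2.8), np.float64(3.2)], [np.float64(11.3), np.float64(2.8), np.float64(2.5)], [np.float64(11.5), np.float64(2.9), np.float64(1.7)],
```

{"method": "play_rows", "body": {
  "dp": [
    [0,0,0],
    [0,0,0],
    [0,0,0],
    [0,0,0],
    [0,0,0],
    [0,0,0]
  ],
  "yaw": [0,0,0,0,0,0]
}}

```text
t: 4.7
ee_pos: [464.0, 87.5, 48.7]
orientation: [-0.405, 3.115, -0.004]
ft_force: [3.7, -19.4, 1.1]
width: 29.6
grasp_force: 30.0
```

{"method": "play_rows", "body": {
  "dp": [
    [-4.5,-3.5,10.6],
    [-4.5,-2,10.9],
    [-4,-1,11.2],
    [-3.3,-0.8,11.4],
    [-2.6,-0.6,11.6],
    [-1.9,-0.5,11.8],
    [-1.1,-0.3,11.9],
    [-0.4,-0.1,11.9]
  ],
  "yaw": [0,0,0,0,0,0,0,0]
}}

```text
t: 5.37
ee_pos: [439.9, 81.3, 139.7]
orientation: [0.402, -3.114, -0.002]
ft_force: [1.4, 4.3, -7.4]
width: 29.9
grasp_force: 30.0
```

{"method": "play_rows", "body": {
  "dp": [
    [0.3,0.1,11.9],
    [1.1,0.3,11.9],
    [1.8,0.4,11.8],
    [2.5,0.6,11.7],
    [3.2,0.8,11.5],
    [3.9,1.0,11.2],
    [4.6,1.2,11.0],
    [5.3,1.3,10.6]
  ],
  "yaw": [0,0,0,0,0,0,0,0]
}}

```text
t: 6.03
ee_pos: [461.2, 86.5, 230.5]
orientation: [0.402, -3.11, -0.0]
ft_force: [-1.6, 0.3, -7.2]
width: 29.9
grasp_force: 30.0
```

{"method": "play_rows", "body": {
  "dp": [
    [5.9,1.5,10.3],
    [6.6,1.6,9.9],
    [7.1,1.8,9.4],
    [7.7,1.9,8.9],
    [8.2,2.1,8.4],
    [8.7,2.2,7.8],
    [9.2,2.3,7.3],
    [9.6,2.4,6.6]
  ],
  "yaw": [0,0,0,0,0,0,0,0]
}}

```text
t: 6.7
ee_pos: [524.0, 101.4, 299.2]
orientation: [0.402, -3.107, 0.002]
ft_force: [-8.1, -4.2, -0.4]
width: 29.6
grasp_force: 29.9
```

{"method": "play_rows", "body": {
  "dp": [
    [10,2.5,6],
    [10.4,2.6,5.3],
    [10.7,2.7,4.6],
    [10.9,2.7,3.9],
    [11.2,2.8,3.2],
    [11.3,2.8,2.5],
    [11.5,2.9,1.7],
    [4,1,0.3]
  ],
  "yaw": [0,0,0,0,0,0,0,0]
}}

```text
t: 7.37
ee_pos: [607.9, 121.4, 329.5]
orientation: [-0.403, 3.115, -0.004]
ft_force: [-3.4, -6.6, 11.8]
width: 28.6
grasp_force: 30.0
```

{"method": "play_rows", "body": {
  "dp": [
    [0,0,0],
    [0,0,0],
    [0,0,10],
    [0,0,20],
    [0,0,30],
    [-10,-35,10],
    [-12,-40,0],
    [-12,-40,0]
  ],
  "yaw": [0,0,0,0,0,0,0,0],
  "gripper": 0
}}

```text
t: 8.03
ee_pos: [572.6, 7.3, 399.2]
orientation: [-0.407, 3.113, -0.0]
ft_force: [0.9, -1.0, -0.3]
width: 78.7
grasp_force: 0.0
```

{"method": "play_rows", "body": {
  "dp": [
    [-12,-38,0],
    [-12,-38,-10],
    [-12,-38,-10],
    [-12,-38,-10],
    [-12,-38,-10],
    [-12,-38,-20],
    [-12,-38,-20],
    [-12,-38,-20]
  ],
  "yaw": [-7.1,-7.1,-7.1,-7.1,-7.1,-7.1,-7.1,-7.1]
}}

```text
t: 8.7
ee_pos: [478.4, -290.3, 301.7]
orientation: [1.135, 2.928, 0.0]
ft_force: [1.5, 0.0, 0.1]
width: 88.1
grasp_force: 0.0
```

{"method": "play_rows", "body": {
  "dp": [
    [-10,-38,-20],
    [-8,-22,-20],
    [0,0,-20],
    [0,0,-20],
    [0,0,0]
  ],
  "yaw": [-7.1,-7.1,-7.1,-1,0]
}}

```text
t: 9.12
ee_pos: [459.6, -345.7, 219.3]
orientation: [-1.671, -2.652, -0.001]
ft_force: [0.4, 1.0, 0.2]
width: 87.6
grasp_force: 0.0
```

```bash
python3 d.py w2 block
python3 - <<'E'
from h import *
for c in ['w2']:
    p=dict(np.load(f'pics/{c}.npz'));W=cloud(p)
    m=(W[...,2]>125)&(W[...,2]<145)&(W[...,1]<-280)&(W[...,1]>-440)&(W[...,0]<560)&(W[...,0]>390)
    I=p['pixels'].astype(int);m&=(I[...,0]>90)&(I[...,1]<70)
    X=W[m];a=cv2.minAreaRect(X[:,:2].astype(np.float32));print(len(X),a,np.median(X[:,2]))
o=ctrl.get_obs();Rm=R.from_rotvec(o['orientation']).as_matrix();print(o['ee_pos'],np.degrees(np.arctan2(Rm[1,1],Rm[0,1])),o['qpos'])
E
```

```text
block 0.76 [253. 176.] [ 453. -334.  135.]
[ 462. -346.  223.] 9.22
5045 ((464.20941162109375, -363.8968505859375), (45.31822204589844, 91.01834106445312), 26.462526321411133) 135.57445808600153
[ 461.64104847 -346.49424045  222.87826072] 25.73395532114397 [-6.64549823e-01  3.53790734e-01  1.73676978e+00  1.40930581e-04
  1.05223847e+00 -1.11376176e+00]
```

{"method": "play_rows", "body": {
  "dp": [
    [-2,-4,-30],
    [-1,-3,-30],
    [0,0,-30],
    [0,0,-34],
    [0,0,0]
  ],
  "yaw": [0.7,0,0,0,0]
}}

```text
t: 9.63
ee_pos: [456.9, -351.6, 95.1]
orientation: [-1.651, -2.665, -0.001]
ft_force: [-1.0, 0.2, 0.0]
width: 87.7
grasp_force: 0.0
```

{"method": "play_rows", "body": {
  "dp": [
    [0,0,0],
    [0,0,0],
    [0,0,0],
    [0,0,0],
    [0,0,0],
    [0,0,0],
    [0,0,0],
    [0,0,0]
  ],
  "yaw": [0,0,0,0,0,0,0,0],
  "gripper": 0.7
}}

```text
t: 10.3
ee_pos: [459.0, -353.9, 99.4]
orientation: [1.656, 2.669, -0.0]
ft_force: [-1.0, 1.3, 6.4]
width: 44.7
grasp_force: 30.0
```

{"method": "play_rows", "body": {
  "dp": [
    [0,0,30],
    [0,10,40],
    [5,25,40],
    [10,35,40],
    [10,35,5],
    [10,35,0],
    [10,35,0],
    [10,35,0]
  ],
  "yaw": [0,7,7,7,7,7,7,7]
}}

```text
t: 10.97
ee_pos: [510.4, -153.2, 239.5]
orientation: [-0.392, -3.116, -0.0]
ft_force: [0.2, -0.3, -2.8]
width: 44.8
grasp_force: 30.0
```

{"method": "play_rows", "body": {
  "dp": [
    [10,35,0],
    [10,35,0],
    [10,20,0],
    [7,9,0],
    [0,0,0]
  ],
  "yaw": [7,7,7,6.7,0]
}}

```text
t: 11.38
ee_pos: [548.4, -53.6, 239.1]
orientation: [0.369, -3.119, -0.001]
ft_force: [-0.4, -0.4, -3.6]
width: 45.0
grasp_force: 30.0
```

```bash
cat > e.py <<'E'
from h import *
import sys
n=sys.argv[1]
for c in ('top','scene'):
    p=shot(c);save(p,f'{c}{n}.png');np.savez(f'pics/{c}{n}',**{k:p[k] for k in('pixels','range_z','fx','fy','cx','cy','TT')})
    W=cloud(p);print(c);look(p,sys.argv[2:],W);I=p['pixels'].astype(int);r,g,b=I[...,0],I[...,1],I[...,2]
    m=(g>r+25)&(g>b+15)&(abs(W[...,2]-95)<10)&(abs(W[...,0]-580)<90)&(abs(W[...,1]+30)<80)
    X=W[m]
    if len(X)>4: print('green',len(X),cv2.minAreaRect(X[:,:2].astype(np.float32)),np.median(X[:,2]))
o=ctrl.get_obs();Rm=R.from_rotvec(o['orientation']).as_matrix();print(o['t'],o['ee_pos'],np.degrees(np.arctan2(Rm[1,1],Rm[0,1])),o['qpos'][5])
E
python3 e.py 1 block_spot cover_grip block
python3 d.py w3 block_spot knob_grip
```

```text
top
block_spot 0.68 [266. 167.] [537. -16. 587.]
cover_grip 0.67 [210. 156.] [594. 118. 347.]
block 0.58 [272. 175.] [521. -28. 577.]
scene
block_spot 0.63 [250. 225.] [656. -50. 223.]
cover_grip 0.82 [314. 154.] [594. 124. 348.]
block 0.93 [239. 210.] [606. -62. 219.]
11.7833 [547.49447012 -56.65559506 239.64268536] 102.93259457419468 -1.9211687735084044
knob_grip 0.86 [402. 203.] [539.  99. 106.]
[548. -56. 240.] 11.93
```

View pics/w3.png

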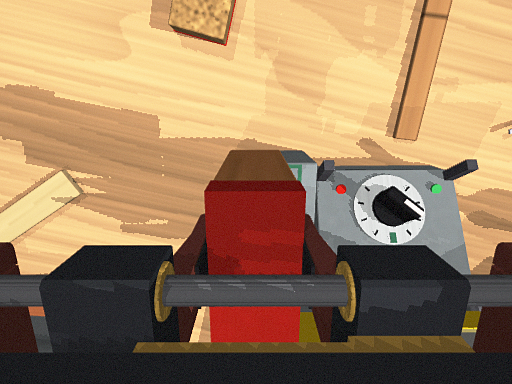

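```bash
python3 - <<'E'
from h import *
p=dict(np.load('pics/w3.npz'));W=cloud(p);I=p['pixels'].astype(int);r,g,b=I[...,0],I[...,1],I[...,2]
m=(g>r+15)&(g>b+8)&(abs(W[...,2]-95)<12)
X=W[m];print(len(X)); print(np.percentile(X,[2,50,98],axis=0) if len(X) else '')
a=np.radians(13.2);c=X[:,:2]@np.array([[np.cos(a),-np.sin(a)],[np.sin(a),np.cos(a)]])
print('rot',np.percentile(c,[1,50,99],axis=0))
E
```

```text
177
[[525.45001768 -23.8374698   86.27148891]
 [538.24369313 -10.76073723  94.93801133]
 [588.73943531 117.3827374   97.22470894]]
rot [[ 507.68569512 -144.20524239]
 [ 521.6535367  -132.48955717]
 [ 599.75453049  -18.67824428]]
```

{"method": "play_rows", "body": {
  "dp": [
    [8,9,0],
    [8,9,0],
    [8,9,0],
    [0,0,-15],
    [0,0,-15],
    [0,0,-10],
    [0,0,0]
  ],
  "yaw": [0,0,0,0,0,0,0]
}}

```text
t: 12.52
ee_pos: [570.9, -27.9, 197.3]
orientation: [0.358, -3.117, -0.001]
ft_force: [-0.6, -0.3, -3.4]
width: 44.9
grasp_force: 30.0
```

{"method": "play_rows", "body": {
  "dp": [
    [0,-1,-2],
    [0,0,-2],
    [0,0,-1],
    [0,0,0]
  ],
  "yaw": [0,0,0,0]
}}

```text
t: 12.85
ee_pos: [572.2, -29.9, 195.0]
orientation: [-0.357, 3.121, -0.0]
ft_force: [0.7, 0.7, -2.9]
width: 45.1
grasp_force: 30.0
```

{"method": "play_rows", "body": {
  "dp": [
    [0,0,-2],
    [0,0,-1],
    [0,0,0]
  ],
  "yaw": [0,0,0]
}}

```text
t: 13.1
ee_pos: [572.4, -30.0, 194.4]
orientation: [-0.357, 3.119, -0.001]
ft_force: [-5.6, 0.4, 15.2]
width: 45.0
grasp_force: 30.0
```

{"method": "play_rows", "body": {
  "dp": [
    [0,0,0],
    [0,0,0],
    [0,0,0],
    [-2,0,15],
    [-3,0,20],
    [-5,0,25],
    [-20,-3,20],
    [-30,10,0]
  ],
  "yaw": [0,0,0,0,0,0,0,0],
  "gripper": 0.2
}}

```text
t: 13.77
ee_pos: [515.4, -24.1, 275.6]
orientation: [-0.355, 3.113, -0.003]
ft_force: [0.1, -0.4, 0.2]
width: 70.4
grasp_force: 0.0
```

{"method": "play_rows", "body": {
  "dp": [
    [-30,20,0],
    [-20,30,0],
    [-20,30,0],
    [0,20,0],
    [0,0,0]
  ],
  "yaw": [0,0,0,0,0]
}}

```text
t: 14.18
ee_pos: [441.1, 79.6, 272.0]
orientation: [-0.361, 3.12, 0.001]
ft_force: [-0.0, 0.1, 0.5]
width: 70.4
grasp_force: 0.0
```

```bash
python3 e.py 2 block cover_grip; python3 d.py w4 block_spot knob_grip block
```

```text
top
block 0.56 [267. 164.] [583. -35. 230.]
cover_grip 0.9 [212. 159.] [586. 111. 349.]
green 9 ((550.3259887695312, -15.503395080566406), (68.14944458007812, 25.564584732055664), 45.21321105957031) 96.10400900678019
scene
block 0.74 [249. 225.] [655. -50. 220.]
14.4833 [442.27036786  76.28899794 271.52950797] 102.98919723681261 -1.652998384343335
knob_grip 0.95 [261. 249.] [535. 105. 106.]
block 0.59 [151. 256.] [442.  31. 323.]
[442.  77. 271.] 14.68
```

View pics/w4.png

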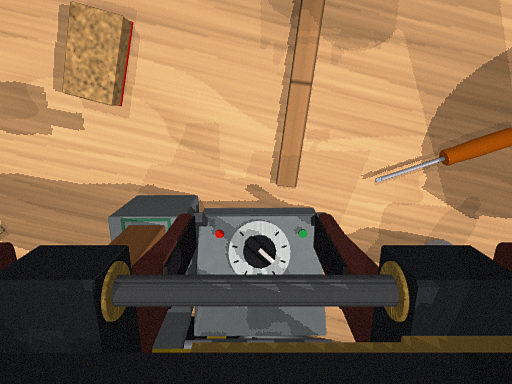

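```bash
cat > k.py <<'E'
from h import *
import sys
a=np.radians(13.2);Q=np.array([[np.cos(a),-np.sin(a)],[np.sin(a),np.cos(a)]])
def con(X):
    c=X[...,:2]@Q; return np.stack([c[...,0]-550,c[...,1]+54.5,X[...,2]],-1)
def run(n,big=True):
    p=dict(np.load(f'pics/{n}.npz'));C=con(cloud(p));I=p['pixels'].astype(int)
    # slope coords: u up slope, h above the panel; panel through (108,121)
    u=(C[...,0]-0)*.866+(C[...,2]-97)*.5;h=(C[...,0]-108)*-.5+(C[...,2]-121)*.866
    near=(np.hypot(u,C[...,1]-35)<32)
    for nm,m in(('bar',near&(h>30)&(h<50)),('white',near&(h>34)&(h<50)&(I.min(-1)>140)),('dark',near&(h>34)&(h<50)&(I.max(-1)<90))):
        P=np.c_[u[m],C[...,1][m]];
        if len(P)<8: print(nm,len(P));continue
        w,V=np.linalg.eigh(np.cov(P.T));d=V[:,1]
        print(nm,len(P),'c',P.mean(0).round(1),'h',np.median(h[m]).round(1),'rect',[np.round(t,1) for t in cv2.minAreaRect(P.astype(np.float32))],'angle from upslope toward +y',np.degrees(np.arctan2(d[1],d[0])).round(1))
if __name__=='__main__':
    for n in sys.argv[1:]: run(n)
    p=dict(np.load('pics/top2.npz'));W=cloud(p);I=p['pixels'].astype(int)
    m=(abs(W[...,2]-230)<8)&(I[...,0]>I[...,1]+50)&(abs(W[...,0]-580)<80)&(abs(W[...,1]+30)<80)
    C=con(W[m]);print('block',len(C),cv2.minAreaRect(C[:,:2].astype(np.float32)))
E
python3 k.py w4 w3
```

```text
bar 397 c [ 1.3 32.2] h 42.9 rect [array([ 1. , 32.1]), array([42.2, 13.9]), np.float64(47.6)] angle from upslope toward +y 47.8
white 71 c [ 7.8 40. ] h 43.8 rect [array([ 7.5, 39.7]), array([22. ,  4.3]), np.float64(45.3)] angle from upslope toward +y 47.7
dark 301 c [-0.5 30.2] h 42.7 rect [array([ 1.2, 32.3]), array([41.1, 13.9]), np.float64(47.6)] angle from upslope toward +y 47.8
bar 692 c [ 2.3 30. ] h 42.2 rect [array([ 1.5, 31.7]), array([43. , 14.1]), np.float64(48.3)] angle from upslope toward +y 47.7
white 118 c [ 7.  39.3] h 43.7 rect [array([-0.2, 33.6]), array([42.6,  9.1]), np.float64(48.2)] angle from upslope toward +y -135.0
dark 482 c [ 0.8 27.9] h 42.1 rect [array([ 1.3, 31.4]), array([42. , 13.8]), np.float64(48.5)] angle from upslope toward +y -135.4
block 505 ((10.924114227294922, -106.46998596191406), (45.4613037109375, 89.49388885498047), 89.22697448730469)
```

```bash
python3 - <<'E'
from k import *
for n,t in(('scene1',(547.5,-56.6,239.6)),('scene2',(442.3,76.3,271.5)),('top1',(547.5,-56.6,239.6))):
    C=con(cloud(dict(np.load(f'pics/{n}.npz'))))-con(np.array(t)); 
    print(n)
    for z in range(0,400,25):
        m=(abs(C[...,1])<110)&(abs(C[...,2]-z)<12.5)&(abs(C[...,0])<120)
        m2=m&(abs(C[...,1])<60)
        if m.sum()>5:print(z,m.sum(),'x',np.percentile(C[m][:,0],[1,50,99]).round(),'y',np.percentile(C[m][:,1],[1,99]).round(),'xmid',np.percentile(C[m2][:,0],[50,98]).round() if m2.sum()>5 else '')
E
python3 e.py 3 cover_grip
```

```text
scene1
0 510 x [  3. 102. 107.] y [-29. 107.] xmid [101. 107.]
25 822 x [-25.  43. 102.] y [-30. 108.] xmid [ 35. 101.]
50 169 x [-6. 91. 96.] y [-32. 109.] xmid [12. 28.]
75 133 x [-2. 83. 92.] y [-80. 108.] xmid [32. 36.]
100 576 x [-22.  28.  36.] y [-85.  82.] xmid [27. 36.]
125 1151 x [-29.  16.  35.] y [-87.  88.] xmid [22. 26.]
150 115 x [-20.  20.  35.] y [-40.  14.] xmid [20. 34.]
175 393 x [-28.  27.  40.] y [-40.  29.] xmid [27. 39.]
200 193 x [-5. 34. 42.] y [-39.  31.] xmid [34. 42.]
225 361 x [-13.  34.  43.] y [-38.  30.] xmid [34. 42.]
250 308 x [-3. 35. 43.] y [-38.  31.] xmid [35. 43.]
275 356 x [ 5. 31. 56.] y [-63.  37.] xmid [31. 54.]
300 543 x [-50.  39.  65.] y [-69.  54.] xmid [41. 64.]
325 1117 x [-111.   34.   63.] y [-68.  78.] xmid [38. 62.]
350 1908 x [-117.    9.   51.] y [-62.  81.] xmid [11. 49.]
375 959 x [-117.  -49.   14.] y [-48.  78.] xmid [-50.  13.]
scene2
0 51 x [-10.   7.  16.] y [-43.  46.] xmid [ 7. 15.]
25 95 x [-8. 11. 16.] y [-44.  46.] xmid [11. 16.]
50 99 x [-8. 12. 16.] y [-46.  48.] xmid [12. 15.]
75 95 x [-27.  13.  36.] y [-80.  78.
[... 1026 characters left out ...]
 [-37. -32. -25.] y [-5. 30.] xmid [-32. -25.]
225 16 x [-37. -33. -27.] y [-1. 29.] xmid [-33. -27.]
275 7 x [-38. -36. -31.] y [ 7. 26.] xmid [-36. -31.]
300 47 x [-86. -34.  58.] y [-54.  74.] xmid [-36.  56.]
325 508 x [-86. -23.  59.] y [-64.  69.] xmid [-24.  57.]
350 1610 x [-80.   2.  48.] y [-60.  62.] xmid [ 2. 45.]
375 448 x [-96. -27.  18.] y [-48.  80.] xmid [-33.  16.]
top
cover_grip 0.89 [212. 157.] [604. 118. 254.]
green 8 ((543.4122924804688, -16.791587829589844), (59.3725471496582, 28.58568000793457), 50.39957809448242) 97.74765458501292
scene
cover_grip 0.42 [313. 207.] [626. 128. 172.]
14.8833 [441.90323049  76.9858648  271.61111994] 103.04100907074185 -1.6524545721945716
```

View pics/scene3.png

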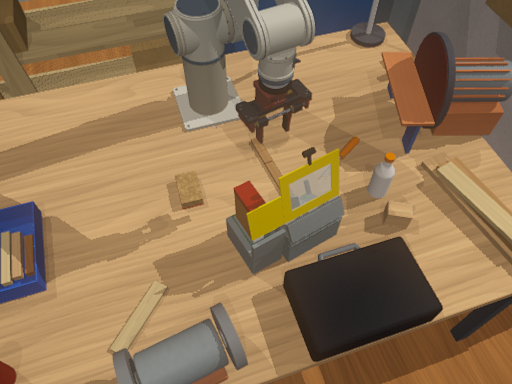

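{"method": "play_rows", "body": {
  "dp": [
    [0,-3,-15],
    [0,-3,-15],
    [0,-3,-15],
    [0,-3,-15],
    [0,-3,-15],
    [0,-3,-15],
    [0,-2,-15],
    [0,-2,-15]
  ],
  "yaw": [-7,-7,-7,-7,-7,-7,-7,-7],
  "gripper": 0
}}

```text
t: 15.55
ee_pos: [441.9, 55.0, 151.0]
orientation: [1.159, 2.92, 0.0]
ft_force: [0.5, 1.0, 0.1]
width: 88.1
grasp_force: 0.0
```

{"method": "play_rows", "body": {
  "dp": [
    [0,0,0],
    [0,0,0],
    [0,0,0],
    [0,0,0],
    [0,0,0],
    [0,0,0],
    [0,0,0]
  ],
  "yaw": [-7,-7,-7,-7,-6,0,0]
}}

```text
t: 16.13
ee_pos: [441.9, 55.2, 151.7]
orientation: [1.95, 2.463, 0.0]
ft_force: [1.1, 0.7, -0.7]
width: 87.8
grasp_force: 0.0
```

```bash
cat > f.py <<'E'
from k import *
for _ in range(1):
    p=shot('scene');C=con(cloud(p));I=p['pixels'].astype(int);r,g,b=I[...,0],I[...,1],I[...,2]
    m=(r>120)&(g>100)&(b<100)&(C[...,2]>170)&(C[...,2]<330)&(abs(C[...,0]-60)<80)&(C[...,1]>-160)&(C[...,1]<130)
    X=C[m];f=np.polyfit(X[:,2]-160,X[:,0],1);o=ctrl.get_obs()
    Rm=R.from_rotvec(o['orientation']).as_matrix()
    print('t',o['t'],len(X),'cover',np.radians(209.3-90)-np.arctan(-f[0]),f,'tcp con',con(np.array(o['ee_pos'])).round(1),'world',np.round(o['ee_pos'],1),np.degrees(np.arctan2(Rm[1,1],Rm[0,1])).round(1))
E
python3 f.py
```

```text
t 16.1833 2641 cover 1.8054204289101479 [-0.28404683 90.87354685] tcp con [-107.2    7.3  151.7] world [441.9  55.2 151.7] 13.3
```

{"method": "play_rows", "body": {
  "dp": [
    [0,0,0],
    [0,0,0],
    [0,0,0],
    [0,0,0],
    [0,0,0],
    [0,0,0],
    [0,0,0],
    [0,0,0]
  ],
  "yaw": [0,0,0,0,0,0,0,0]
}}

```text
t: 16.85
ee_pos: [441.9, 55.1, 151.7]
orientation: [1.954, 2.46, 0.0]
ft_force: [0.3, -0.6, 0.3]
width: 87.8
grasp_force: 0.0
```

{"method": "play_rows", "body": {
  "dp": [
    [0,0,0],
    [0,0,0],
    [0,0,0],
    [0,0,0],
    [0,0,0],
    [0,0,0],
    [0,0,0],
    [0,0,0]
  ],
  "yaw": [0,0,0,0,0,0,0,0]
}}

```text
t: 17.52
ee_pos: [441.9, 55.2, 151.7]
orientation: [1.954, 2.46, 0.0]
ft_force: [-0.2, 0.5, 0.6]
width: 87.5
grasp_force: 0.0
```

{"method": "play_rows", "body": {
  "dp": [
    [0,0,0],
    [0,0,0],
    [0,0,0],
    [0,0,0],
    [0,0,0],
    [0,0,0],
    [0,0,0],
    [0,0,0]
  ],
  "yaw": [0,0,0,0,0,0,0,0]
}}

```text
t: 18.18
ee_pos: [441.8, 55.2, 151.7]
orientation: [-1.954, -2.46, -0.0]
ft_force: [-0.1, 0.8, -0.3]
width: 88.1
grasp_force: 0.0
```

{"method": "play_rows", "body": {
  "dp": [
    [0,0,0],
    [0,0,0],
    [0,0,0],
    [0,0,0],
    [0,0,0],
    [0,0,0],
    [0,0,0],
    [0,0,0]
  ],
  "yaw": [0,0,0,0,0,0,0,0]
}}

```text
t: 18.85
ee_pos: [441.8, 55.2, 151.6]
orientation: [-1.954, -2.46, 0.0]
ft_force: [-0.1, 0.5, -0.0]
width: 87.6
grasp_force: 0.0
```

{"method": "play_rows", "body": {
  "dp": [
    [0,0,0],
    [0,0,0],
    [0,0,0],
    [0,0,0],
    [0,0,0],
    [0,0,0],
    [0,0,0],
    [0,0,0]
  ],
  "yaw": [0,0,0,0,0,0,0,0]
}}

```text
t: 19.52
ee_pos: [441.9, 55.2, 151.7]
orientation: [-1.954, -2.46, -0.0]
ft_force: [-0.6, -0.9, 1.1]
width: 87.8
grasp_force: 0.0
```

{"method": "play_rows", "body": {
  "dp": [
    [0,0,0],
    [0,0,0],
    [0,0,0],
    [0,0,0],
    [0,0,0],
    [0,0,0],
    [0,0,0],
    [0,0,0]
  ],
  "yaw": [0,0,0,0,0,0,0,0]
}}

```text
t: 20.18
ee_pos: [441.9, 55.1, 151.7]
orientation: [1.954, 2.46, 0.0]
ft_force: [-0.0, 0.3, 0.0]
width: 88.0
grasp_force: 0.0
```

{"method": "play_rows", "body": {
  "dp": [
    [0,0,0],
    [0,0,0],
    [0,0,0],
    [0,0,0],
    [0,0,0],
    [0,0,0],
    [0,0,0],
    [0,0,0]
  ],
  "yaw": [0,0,0,0,0,0,0,0]
}}

```text
t: 20.85
ee_pos: [441.8, 55.2, 151.7]
orientation: [-1.954, -2.46, 0.0]
ft_force: [-0.2, 0.7, 0.3]
width: 87.9
grasp_force: 0.0
```

{"method": "play_rows", "body": {
  "dp": [
    [0,0,0],
    [0,0,0],
    [0,0,0],
    [0,0,0],
    [0,0,0],
    [0,0,0],
    [0,0,0],
    [0,0,0]
  ],
  "yaw": [0,0,0,0,0,0,0,0]
}}

```text
t: 21.52
ee_pos: [441.8, 55.2, 151.6]
orientation: [-1.954, -2.46, 0.0]
ft_force: [0.4, 0.3, -0.6]
width: 88.0
grasp_force: 0.0
```

```bash
python3 f.py
```

```text
t 21.5667 2819 cover 1.712433543987989 [-0.38756897 90.95355444] tcp con [-107.2    7.3  151.7] world [441.9  55.2 151.7] 13.1
```

{"method": "play_rows", "body": {
  "dp": [
    [0,0,0],
    [0,0,0],
    [0,0,0],
    [0,0,0],
    [0,0,0],
    [0,0,0],
    [0,0,0],
    [0,0,0]
  ],
  "yaw": [0,0,0,0,0,0,0,0]
}}

```text
t: 22.23
ee_pos: [441.8, 55.2, 151.6]
orientation: [-1.954, -2.46, 0.0]
ft_force: [-0.1, 0.6, 0.6]
width: 88.0
grasp_force: 0.0
```

{"method": "play_rows", "body": {
  "dp": [
    [0,0,0],
    [0,0,0],
    [0,0,0],
    [0,0,0],
    [0,0,0],
    [0,0,0],
    [0,0,0],
    [0,0,0]
  ],
  "yaw": [0,0,0,0,0,0,0,0]
}}

```text
t: 22.9
ee_pos: [441.8, 55.1, 151.6]
orientation: [-1.954, -2.46, 0.0]
ft_force: [-0.5, -1.3, -0.8]
width: 87.8
grasp_force: 0.0
```

```bash
python3 f.py
```

```text
t 22.95 2879 cover 1.6832991104003219 [-0.42147209 91.00841841] tcp con [-107.2    7.3  151.7] world [441.9  55.1 151.7] 13.1
```

{"method": "play_rows", "body": {
  "dp": [
    [12,0,0],
    [12,0,0],
    [12,0,0],
    [12,0,-20],
    [0,0,-20],
    [0,0,0],
    [0,0,0]
  ],
  "yaw": [0,0,0,0,0,0,0]
}}

```text
t: 23.53
ee_pos: [489.8, 55.1, 110.8]
orientation: [-1.953, -2.458, 0.003]
ft_force: [-0.2, -0.7, 0.9]
width: 88.1
grasp_force: 0.0
```

```bash
python3 f.py; python3 d.py w5 knob_grip;python3 k.py w5
```

```text
t 23.5833 2885 cover 1.6801789154129452 [-0.42515141 90.59403703] tcp con [-60.2  -3.8 111.6] world [490.2  55.1 111.6] 13.1
knob_grip 0.94 [356. 163.] [538. 107. 108.]
[491.  55. 112.] 23.68
bar 1783 c [ 2.9 34.5] h 42.9 rect [array([ 1.1, 32.8]), array([43.1, 14. ]), np.float64(48.2)] angle from upslope toward +y 48.0
white 397 c [ 8.7 41. ] h 43.8 rect [array([ 7.9, 40.1]), array([23. ,  4.9]), np.float64(48.1)] angle from upslope toward +y 48.3
dark 1316 c [ 0.8 32.2] h 42.7 rect [array([ 0.9, 32.5]), array([42.2, 14. ]), np.float64(48.2)] angle from upslope toward +y 48.4
block 505 ((10.924114227294922, -106.46998596191406), (45.4613037109375, 89.49388885498047), 89.22697448730469)
```

View pics/w5.png

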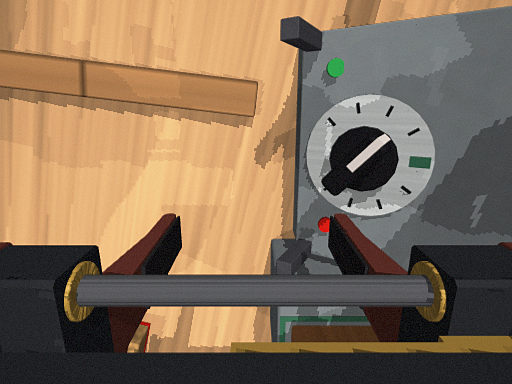

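{"method": "play_rows", "body": {
  "dp": [
    [0,0,-12],
    [0,0,-11],
    [-0.7,2.9,0],
    [-0.7,2.9,0],
    [-3.2,2.6,0],
    [-3.2,2.6,0],
    [-3.2,2.6,0],
    [0,0,0]
  ],
  "yaw": [0,0,0,0,0,0,0,0]
}}

```text
t: 24.35
ee_pos: [477.9, 68.8, 88.8]
orientation: [-1.954, -2.459, 0.002]
ft_force: [-1.5, -1.4, 0.1]
width: 87.7
grasp_force: 0.9
```

```bash
python3 d.py w6;python3 k.py w6;python3 f.py
```

```text
[478.  69.  89.] 24.4
bar 2831 c [ 0.7 33.1] h 42.8 rect [array([-3.5, 30.5]), array([52.5, 24.3]), np.float64(26.9)] angle from upslope toward +y -162.8
white 502 c [12.1 34.2] h 43.9 rect [array([11.3, 33.9]), array([22.6,  5.6]), np.float64(10.3)] angle from upslope toward +y -170.5
dark 2073 c [-1.7 32.6] h 42.7 rect [array([-3.6, 30.5]), array([52.2, 24.2]), np.float64(26.9)] angle from upslope toward +y -160.1
block 505 ((10.924114227294922, -106.46998596191406), (45.4613037109375, 89.49388885498047), 89.22697448730469)
t 24.45 2868 cover 1.6799141922345675 [-0.42546401 90.8382887 ] tcp con [-68.2  12.2  89. ] world [478.8  68.9  89. ] 13.1
```

View pics/w6.png

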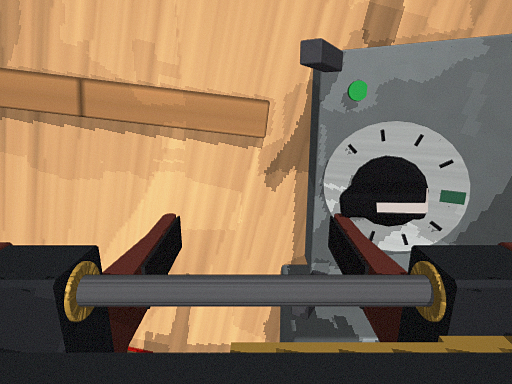

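{"method": "play_rows", "body": {
  "dp": [
    [-1,1.4,0],
    [-1,1.4,0],
    [0,0,0]
  ],
  "yaw": [0,0,0]
}}

```text
t: 24.7
ee_pos: [477.0, 71.8, 88.9]
orientation: [1.954, 2.46, 0.001]
ft_force: [0.1, -1.4, -1.4]
width: 87.4
grasp_force: 0.7
```

```bash
cat >> k.py <<'E'
E
python3 d.py w7;python3 k.py w7 | grep white; cat > g.py <<'E'
from h import *
# pointer vs green mark direction
from k import con
import sys
p=dict(np.load(f'pics/{sys.argv[1]}.npz'));C=con(cloud(p));I=p['pixels'].astype(int);r,g,b=I[...,0],I[...,1],I[...,2]
u=C[...,0]*.866+(C[...,2]-97)*.5;h=(C[...,0]-108)*-.5+(C[...,2]-121)*.866;y=C[...,1]
m=(g>r+20)&(g>b+8)&(abs(h)<8)&(np.hypot(u,y-33)<60)&(u>15);print('mark',m.sum(),u[m].mean(),y[m].mean())
m=(h>20)&(h<50)&(I.min(-1)>140)&(np.hypot(u,y-33)<26)
(vx,vy,_,_)=cv2.fitLine(np.c_[u[m],y[m]].astype(np.float32),cv2.DIST_HUBER,0,.01,.01).ravel();print('pointer',m.sum(),np.degrees(np.arctan(vy/vx)))
E
python3 g.py w7; python3 g.py w6
```

```text
[477.  72.  89.] 24.75
white 503 c [11.8 32.4] h 43.9 rect [array([11.3, 32.3]), array([ 5.6, 22.7]), np.float64(88.9)] angle from upslope toward +y 179.5
mark 302 34.96600709785776 32.47811586472641
pointer 513 -0.3112202
mark 304 35.1071352545459 32.49750672442553
pointer 512 10.139963
```

{"method": "play_rows", "body": {
  "dp": [
    [1.5,-6,0],
    [1.5,-6,0],
    [-5,-2,15],
    [-20,0,20],
    [-35,0,25],
    [-35,0,25],
    [-10,0,0],
    [0,0,0]
  ],
  "yaw": [0,0,0,0,0,0,0,0]
}}

```text
t: 25.42
ee_pos: [375.7, 57.3, 173.0]
orientation: [1.953, 2.459, 0.002]
ft_force: [-0.2, -0.7, -0.4]
width: 87.9
grasp_force: 0.0
```

```bash
python3 d.py w8;python3 k.py w8; python3 g.py w8; python3 f.py; python3 e.py 4 | tail -1
```

```text
[377.  57. 173.] 25.47
bar 1182 c [ 1.5 33.7] h 42.8 rect [array([ 1.2, 32.5]), array([14.6, 42.9]), np.float64(89.8)] angle from upslope toward +y 179.2
white 210 c [11.7 32.2] h 44.1 rect [array([11.5, 32.3]), array([ 5.2, 22.2]), np.float64(88.3)] angle from upslope toward +y 179.4
dark 878 c [-1.1 33.8] h 42.5 rect [array([ 0.8, 32.5]), array([14.6, 41.7]), np.float64(90.0)] angle from upslope toward +y -178.9
block 505 ((10.924114227294922, -106.46998596191406), (45.4613037109375, 89.49388885498047), 89.22697448730469)
mark 123 34.63277918949403 32.26256341063878
pointer 210 -0.8425436
t 25.5167 2876 cover 1.6787859520397976 [-0.42679713 90.95090512] tcp con [-168.6   24.1  172.3] world [378.2  57.5 172.3] 13.1
25.6167 [378.40366692  57.49691666 171.6724766 ] 13.046916311975194 -0.10802686586169266
```

View pics/scene4.png

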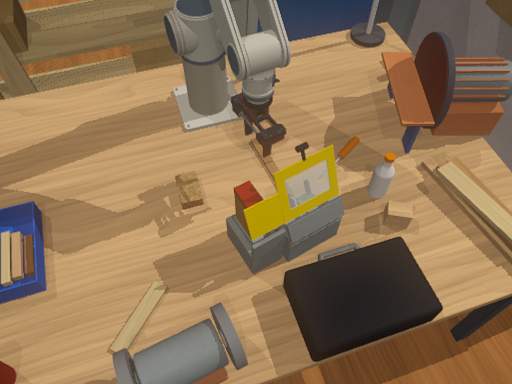

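The scene picture shows the cover (about 305,190) resting on the red-topped block at (247,197). The knob's pointer is within 1° of the mark, the bystanders have not moved, and the arm is clear.

```bash
python3 -c "
from workcell import ticket
print(ticket.close_job())"
```

```text
the job is handed in; nothing more can be done
None
```

I handed the job in at about 26 s: the cover rests on the upright block inside the green outline (about 1.68 rad), the knob pointer is within 1° of the green mark, and the bystanders look unmoved in the last picture; the hand-in gave no verdict.

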